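# Pack the finished padlocks into the colour-coded caddy

## Task

Four brass padlocks are ready for the customer: pick them out of the clutter on the bench mat and put each one into the tray of the grey caddy that has the same colour as its bumper, lying flat, same side up, wholly inside the tray. Set each one down gently, never dropping it, and leave the two steel-grey padlocks where they lie.

Things in the scene. Friction and masses are not known exactly. Their poses are not given: they have to be found in the camera images.
- padlock_red: BRASS padlock with a red plastic bumper. It belongs in the red tray. Lies on a mat whose top is at z = 0.002. Footprint 62 x 38 mm, 22 high, about 160 g; origin at the footprint's centre, on the underside; x towards the shackle, z up. Solid block from x = -31 to +7 mm, 38 wide (y), grip it across y at x = -12; bumper end x = -31 to -14, shackle to x = +31.
- padlock_blue: BRASS padlock with a blue plastic bumper. It belongs in the blue tray. Lies on a mat whose top is at z = 0.002. Footprint 62 x 38 mm, 22 high, about 160 g; origin at the footprint's centre, on the underside; x towards the shackle, z up. Solid block from x = -31 to +7 mm, 38 wide (y), grip it across y at x = -12; bumper end x = -31 to -14, shackle to x = +31.
- padlock_green: BRASS padlock with a green plastic bumper. It belongs in the green tray. Lies on a mat whose top is at z = 0.002. Footprint 62 x 38 mm, 22 high, about 160 g; origin at the footprint's centre, on the underside; x towards the shackle, z up. Solid block from x = -31 to +7 mm, 38 wide (y), grip it across y at x = -12; bumper end x = -31 to -14, shackle to x = +31.
- padlock_white: BRASS padlock with a white plastic bumper. It belongs in the white tray. Lies on a mat whose top is at z = 0.002. Footprint 62 x 38 mm, 22 high, about 160 g; origin at the footprint's centre, on the underside; x towards the shackle, z up. Solid block from x = -31 to +7 mm, 38 wide (y), grip it across y at x = -12; bumper end x = -31 to -14, shackle to x = +31.
- steel_padlock_red: Look-alike: STEEL-grey padlock with a red plastic bumper. It must stay where it is. Lies on a mat whose top is at z = 0.002. Footprint 62 x 38 mm, 22 high, about 160 g; origin at the footprint's centre, on the underside; x towards the shackle, z up. Solid block from x = -31 to +7 mm, 38 wide (y), grip it across y at x = -12; bumper end x = -31 to -14, shackle to x = +31.
- steel_padlock_green: Look-alike: STEEL-grey padlock with a green plastic bumper. It must stay where it is. Lies on a mat whose top is at z = 0.002. Footprint 62 x 38 mm, 22 high, about 160 g; origin at the footprint's centre, on the underside; x towards the shackle, z up. Solid block from x = -31 to +7 mm, 38 wide (y), grip it across y at x = -12; bumper end x = -31 to -14, shackle to x = +31.
- tray_red: Shallow open red plastic tray, fixed, one of four set two by two on a fixed grey caddy plate. Outside 94 (x) x 90 (y) mm, walls 3 thick, 12 high; floor 3 thick; inside 88 x 84. Origin: centre of the underside, z up; inner floor 3 mm above it. Trays 98 (x) and 94 (y) apart. Clutter near padlocks and caddy is under 40 mm high.
- tray_blue: Shallow open blue plastic tray, fixed, one of four set two by two on a fixed grey caddy plate. Outside 94 (x) x 90 (y) mm, walls 3 thick, 12 high; floor 3 thick; inside 88 x 84. Origin: centre of the underside, z up; inner floor 3 mm above it. Trays 98 (x) and 94 (y) apart. Clutter near padlocks and caddy is under 40 mm high.
- tray_green: Shallow open green plastic tray, fixed, one of four set two by two on a fixed grey caddy plate. Outside 94 (x) x 90 (y) mm, walls 3 thick, 12 high; floor 3 thick; inside 88 x 84. Origin: centre of the underside, z up; inner floor 3 mm above it. Trays 98 (x) and 94 (y) apart. Clutter near padlocks and caddy is under 40 mm high.
- tray_white: Shallow open white plastic tray, fixed, one of four set two by two on a fixed grey caddy plate. Outside 94 (x) x 90 (y) mm, walls 3 thick, 12 high; floor 3 thick; inside 88 x 84. Origin: centre of the underside, z up; inner floor 3 mm above it. Trays 98 (x) and 94 (y) apart. Clutter near padlocks and caddy is under 40 mm high.
Things that resemble listed ones, but are neither listed nor needed, are in the scene too. Leave any black look-alike of the padlock_green alone.

How it is judged:
By the outcome, as a careful person would: the job done as asked, in the order asked, and still so for the second after the job is handed in, with the robot touching nothing.
It also fails if it takes over 104 s, if anything falls off the work surface, if the arm or the gripper's body presses on something with over 40 N, if the wrist force passes 120 N, or if a joint passes its speed limit or range.

## Robot

A 6-joint arm with a two-finger parallel gripper is mounted at the origin on the work surface. World frame = base frame: x ahead of the robot, y to its left, z up, the work surface at z = 0. Lengths are in m, angles in rad, forces in N, time in s.
With the tool pointing down it reaches from about 0.375 to 0.9 m from the base axis. Payload 3.1 kg.
Tool frame: the origin (TCP) lies midway between the tips of the shut fingers; the grasp point (between the pads) lies 19 mm behind it (manip.grip_depth is the distance from the TCP to the grasp point, in m); z points along the fingers, y is the line along which they close (so a half turn about z gives the same grasp; the last joint's range is limited). The gripper opens to 85 mm and grips with 20 to 120 N. Pads are 22 mm wide; open, the fingers measure 114 mm over their backs; the gripper's body (76 mm by 85 mm) begins 54 mm behind the grasp point. The pads swing forward as they close: fully open they stand 13 mm farther back than shut.
Start: joints at [-1.335, 0.527, 1.433, -0, 1.181, -0.178], TCP at [0.251, -0.572, 0.231] pointing down, gripper open.
Joint ranges: [-3.08, 3.08], [-0.75, 2.2], [0.22, 2.44], [-1.43, 4.57], [0, 2.65], [-2.85, 2.85]. Speed limits (rad/s): [2.79, 2.79, 3.14, 3.14, 3.14, 3.14].

## Interface

Orientations are given as a unit quaternion [x, y, z, w].
In Python, from station import telemetry, snapshot, manip gives the robot as it stands. The module is installed in compiled form; this text tells all that it offers.
- The arm moves only by the shell command python3 -m crank 'ROWS' [OPENING] [FORCE]. ROWS is text: rows parted by semicolons, each of 6 numbers parted by spaces: the shift along the tool's x, y, z as a fraction of full scale, then the turn, a rotation vector about the tool's x, y, z as a fraction of full scale. A call has exactly 5 rows; each row shifts and turns the commanded pose from where the row before left it, along the tool's axes as they then stand; what a row does not reach is not made up. Full scale, the value 1, is 4 cm for a shift and 90 degrees for a turn. A row lasts 1/10 s, in which the tool goes at most 50 mm and 8.59 degrees, less where a joint would pass 70% of its speed; a pose out of reach is approached as far as the arm can. A call with a number of a shift or a turn outside -1 to 1 is refused whole. A call with a gripper value outside its range is refused whole. OPENING is the opening, from -1 (shut) to 1 (fully open), set as the call begins (- or left out, the last holds). The fingers move at their own pace and stop on an object; FORCE is the grip in N (left out, the last holds). Time passes only in rows, so rows that do not move let the fingers close, or fill a call up. It gives the time, the measured TCP pose, the force, the opening and the grip force at its end, in the units of the state.
- telemetry.sense(): the state, without advancing time (a new reading comes with each control period).
- snapshot(name): name is "side" or "top" or "wrist"; returns a dict with "image" (480x640x3 uint8, red, green, blue), "depth" (480x640 float32, m along the optical axis (not along the pixel's ray), 0 where there is no reading), "camera_matrix" (3x3 intrinsics, pixels), "rvec" (rotation vector, rad) and "tvec" (3), from world to camera coordinates, as OpenCV has them. Camera axes: x right, y down, z forward; pixel columns grow to the right and rows downward; lengths in m; the calibration is good to about 2 mm. The wrist camera is an equidistant fisheye: a pixel r from the principal point sees the ray r / f radians off the axis. A picture is of the moment at which its call begins.
- manip.sign_off(): hands the job in; it is judged then, once.
The state is a dict: "t": time; "q": joint angles; "qd": joint speeds; "tau": joint torques, N m; "tcp_pos": TCP position; "tool_rot": TCP orientation; "force": force on the tool from outside, world axes, zero at the start; "ft_torque": the same for the moment, N m; "finger_gap": opening from 0.0 (shut) to 1.0 (fully open); "gripper_force": force on a finger pad.
Only numpy, scipy, OpenCV 4.12 (cv2) and the standard library are available. Lean on these libraries where they do the work, as an engineer would, in place of code of your own. Each camera call takes 0.05 s, during which the arm holds its last target. There are 200 camera calls.

## Working session

There is one attempt and no reset: what is moved stays moved. The work goes in short steps, Python scripts to look and compute and a shell command to move; the robot and the scene stay as the last step left them, time stands still between calls to the robot, and variables do not carry over. Pictures are saved under pics/ and viewed, at most 14 in all, crops included, and the job is handed in when it is done.

```bash
mkdir -p pics; cat > h.py <<'E'
import numpy as np, cv2
from station import telemetry, snapshot, manip
def snap(n,f):
    s=snapshot(n); np.savez(f'pics/{f}.npz',**s); cv2.imwrite(f'pics/{f}.png',cv2.cvtColor(s['image'],cv2.COLOR_RGB2BGR)); return s
def load(f): return dict(np.load(f'pics/{f}.npz'))
def world(s,u,v,z=None):
    K=s['camera_matrix'];R=cv2.Rodrigues(s['rvec'])[0];t=s['tvec'].ravel()
    r=np.array([(u-K[0,2])/K[0,0],(v-K[1,2])/K[1,1],1.])
    c=-R.T@t; d=R.T@r
    if z is None: return c+d*s['depth'][int(round(v)),int(round(u))]
    return c+d*(z-c[2])/d[2]
E
python3 - <<'E'
from h import *
s=snap('top','top0'); snap('side','side0')
print(s['camera_matrix'],-cv2.Rodrigues(s['rvec'])[0].T@s['tvec'].ravel())
st=telemetry.sense();print(st)
E
```

```text
[[559.07521787   0.         323.4864105 ]
 [  0.         559.07521787 238.08953151]
 [  0.           0.           1.        ]] [ 0.22881462 -0.02018337  1.27346277]
{'t': 0.1, 'q': array([-1.33551893e+00,  5.28394073e-01,  1.43377264e+00,  4.68179158e-06,
        1.18140373e+00, -1.78487006e-01]), 'qd': array([ 0.00233078, -0.00171779, -0.0021845 ,  0.00051503,  0.00063004,
        0.00180354]), 'tau': array([-1.88347694e-04, -4.43304920e+01, -1.78586125e+01, -2.26395791e-04,
        3.90158864e-03, -1.31349549e-05]), 'tcp_pos': array([ 0.25116998, -0.57160707,  0.23041914]), 'tool_rot': array([ 9.78675801e-01,  2.05408614e-01, -2.59122113e-05, -9.88558639e-04]), 'force': array([ 0.50106212, -0.18897275,  0.55654972]), 'ft_torque': array([ 0.03826537, -0.00120663,  0.05464113]), 'gripper_force': 0.0, 'finger_gap': 0.9990237307769019}
```

View pics/top0.png

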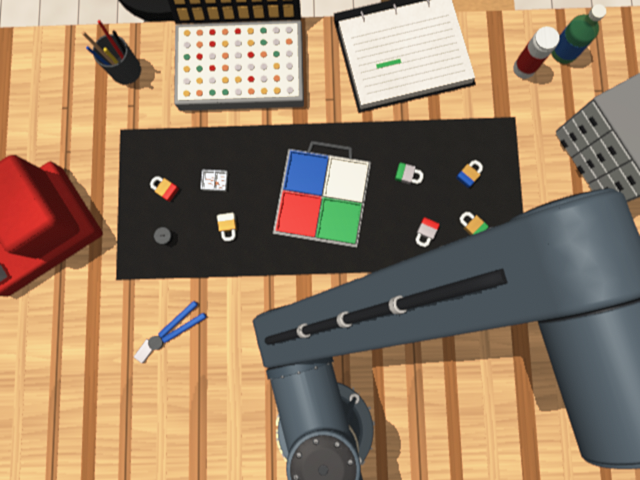

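The top view shows the brass padlocks: red (163,187), white (227,226), blue (470,173) and green (474,222), the last partly near the arm. The steel ones are green (408,173) and red (427,231). The caddy is at about (322,197). I'll confirm in an enlarged crop.

```bash
python3 - <<'E'
import cv2,numpy as np
a=cv2.imread('pics/top0.png')
l=cv2.resize(a[160:250,140:250],None,fx=5,fy=5,interpolation=cv2.INTER_CUBIC)
r=cv2.resize(a[150:250,385:495],None,fx=5,fy=5,interpolation=cv2.INTER_CUBIC)
cv2.imwrite('pics/l.png',l);cv2.imwrite('pics/r.png',r)
cv2.imwrite('pics/c.png',cv2.resize(a[140:255,265:380],None,fx=5,fy=5,interpolation=cv2.INTER_CUBIC))
E
```

```text
(no output)
```

View pics/l.png

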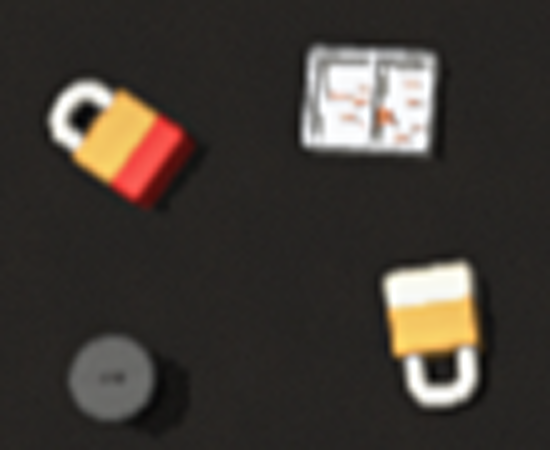

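View pics/r.png

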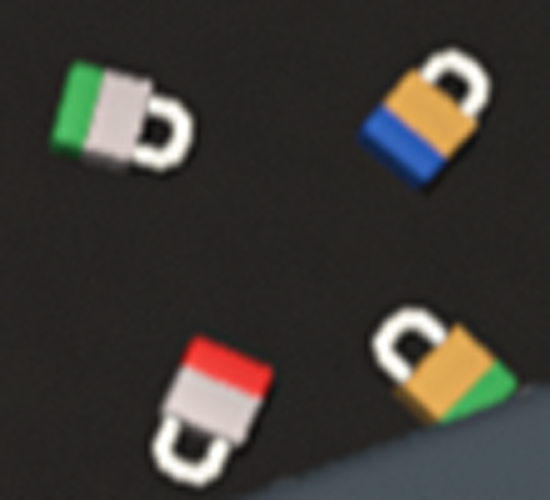

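View pics/c.png

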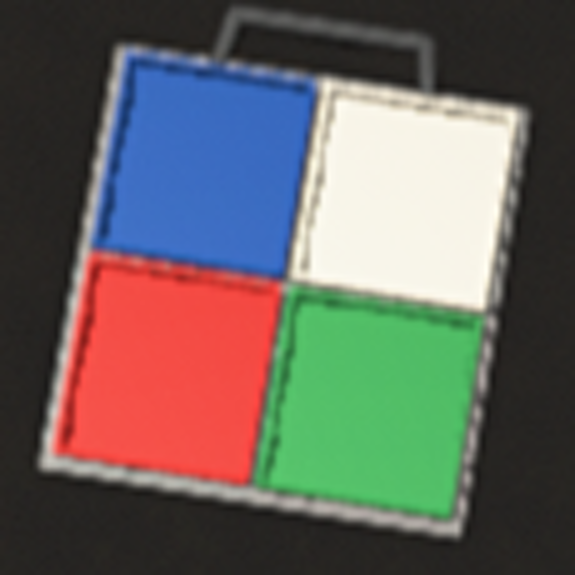

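Left crop: brass padlocks red (163,187) and white (227,226). Right crop: brass blue (470,173) and green (474,222); the grey-bodied ones at (408,173) and (427,231) are the steel ones to leave. Caddy crop: blue top left, white top right, red bottom left, green bottom right.

```bash
cat >> h.py <<'E'
def crop(u0,v0,p,k=5): return u0+(p[0]+.5)/k-.5, v0+(p[1]+.5)/k-.5
def go(x,y,z,yaw,half=True):
    "print turn (fraction) and then tool shifts (fractions) to reach TCP x,y,z with tool-x heading yaw (deg)"
    from scipy.spatial.transform import Rotation as Ro
    st=telemetry.sense(); R=Ro.from_quat(st['tool_rot']).as_matrix(); cy=np.degrees(np.arctan2(R[1,0],R[0,0]))
    p=st['tcp_pos']; q1=np.degrees(np.arctan2(y,x))
    c=[yaw]+([yaw+180] if half else [])
    q6=[(q1+90-a+180)%360-180 for a in c]; i=int(np.argmin(np.abs(q6))); tgt=c[i]
    dq=q6[i]-np.degrees(st['q'][5]); dyaw=(tgt-cy+180)%360-180
    d=np.array([x,y,z])-p
    a=np.radians(tgt); X=np.array([np.cos(a),np.sin(a)]);Y=np.array([np.sin(a),-np.cos(a)])
    print(f"t {st['t']:.1f} cur {p.round(3)} yaw {cy:.1f} q6 {st['q'][5]:.2f} -> yaw {tgt:.1f} q6 {q6[i]:.0f}deg; turn z total {-dyaw/90:.3f}; then shift x {d[:2]@X/.04:.2f} y {d[:2]@Y/.04:.2f} z {-d[2]/.04:.2f}")
E
python3 - <<'E'
from h import *
s=load('top0')
P={'red':(140,160,(96.5,122.5),(133.5,152)),'white':(140,160,(437,352),(431,303)),'blue':(385,150,(446,97),(415,132)),'green':(385,150,(430,352),(469,386)),
 'steelred':(385,150,(205,420),(228,375))}
for n,(u,v,f,b) in P.items():
    F=world(s,*crop(u,v,f),.024)[:2];B=world(s,*crop(u,v,b),.024)[:2];d=F-B
    g=B+d/np.linalg.norm(d)*.002
    print(n,'grasp',g.round(4),'r',np.hypot(*g).round(3),'yaw',np.degrees(np.arctan2(d[1],d[0])).round(1),'len',np.linalg.norm(d).round(4),'depthz',world(s,*crop(u,v,b))[2].round(4))
for n,p in {'blue':(207,165),'white':(405,205),'red':(170,370),'green':(370,403)}.items():
    a,b=crop(265,140,p); w=world(s,a,b); print('tray',n,w.round(4))
st=telemetry.sense();R=cv2.Rodrigues
E
```

```text
red grasp [0.5439 0.3515] r 0.648 yaw 50.1 len 0.0226 depthz 0.0231
white grasp [0.4658 0.2127] r 0.512 yaw -173.2 len 0.0229 depthz 0.0258
blue grasp [ 0.5554 -0.3438] r 0.653 yaw -43.6 len 0.0222 depthz 0.0209
green grasp [ 0.4366 -0.3575] r 0.564 yaw 45.7 len 0.0231 depthz 0.0232
steelred grasp [ 0.4418 -0.2496] r 0.507 yaw 150.4 len 0.0233 depthz 0.0238
tray blue [0.5779 0.0283 0.0086]
tray white [ 0.5563 -0.0634  0.007 ]
tray red [0.481  0.0476 0.0091]
tray green [ 0.4623 -0.044   0.0114]
```

```bash
python3 - <<'E'
from h import *
go(.4366,-.3575,.16,45.7)
E
```

```text
t 0.1 cur [ 0.251 -0.572  0.23 ] yaw 23.7 q6 -0.18 -> yaw 45.7 q6 5deg; turn z total -0.244; then shift x 7.07 y -0.42 z 1.76
```

```bash
python3 -m crank '0 0 0 0 0 -.08; 0 0 0 0 0 -.08; 0 0 0 0 0 -.084; .9 -.1 .2 0 0 0; .9 -.1 .2 0 0 0' 1 && python3 -m crank '.9 -.1 .2 0 0 0; .9 -.1 .2 0 0 0; .9 0 .2 0 0 0; .9 0 .2 0 0 0; .9 0 .2 0 0 0' && python3 -m crank '.7 0 .2 0 0 0; 0 0 .16 0 0 0; 0 0 0 0 0 0; 0 0 0 0 0 0; 0 0 0 0 0 0' && python3 - <<'E'
from h import *
snap('wrist','w1')
go(.4366,-.3575,.16,45.7)
E
```

```text
t: 0.6
tcp_pos: [0.2957, -0.5151, 0.2147]
tool_rot: [0.922, 0.387, 0.0, 0.0]
force: [0.4, 0.1, 0.4]
finger_gap: 0.994
gripper_force: 0.0
t: 1.1
tcp_pos: [0.4166, -0.3794, 0.1747]
tool_rot: [0.922, 0.388, -0.0, -0.0]
force: [-0.0, -0.7, -0.7]
finger_gap: 0.997
gripper_force: 0.0
t: 1.6
tcp_pos: [0.435, -0.362, 0.1612]
tool_rot: [0.922, 0.387, 0.0, 0.0]
force: [-0.6, 0.7, -0.6]
finger_gap: 1.0
gripper_force: 0.0
t 1.6 cur [ 0.435 -0.362  0.161] yaw 45.6 q6 -0.12 -> yaw 45.7 q6 5deg; turn z total -0.001; then shift x 0.11 y -0.05 z 0.03
```

View pics/w1.png

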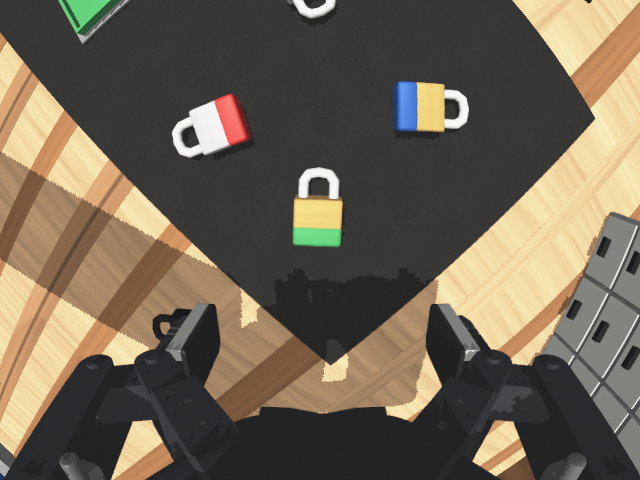

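The wrist view shows brass green at (318,221), aligned with the tool, blue at (430,107) and steel red at (212,125). A small black thing at (170,325) sits near the left finger, possibly the black look-alike.

```bash
cat >> h.py <<'E'
def wworld(s,u,v,z):
    K=s['camera_matrix'];R=cv2.Rodrigues(s['rvec'])[0];t=s['tvec'].ravel()
    a=np.array([(u-K[0,2])/K[0,0],(v-K[1,2])/K[1,1]]); th=np.hypot(*a)
    r=np.r_[a/th*np.sin(th),np.cos(th)] if th>0 else np.array([0,0,1.])
    c=-R.T@t; d=R.T@r
    return c+d*(z-c[2])/d[2]
E
python3 - <<'E'
from h import *
s=load('w1')
for n,b,f in [('green',(318,227),(318,197)),('blue',(417,107),(445,107)),('black',(170,325),(160,325))]:
    B=wworld(s,*b,.024);F=wworld(s,*f,.024);d=F-B; print(n,(B+d/np.linalg.norm(d)*.002).round(4),np.degrees(np.arctan2(d[1],d[0])),np.linalg.norm(d))
g=wworld(s,318,227,.024)
a=np.radians(45.6);go(g[0]+.002*np.cos(a),g[1]+.002*np.sin(a),.003,45.6)
E
```

```text
green [ 0.4366 -0.3573  0.024 ] 45.48736106828943 0.023653956292950775
blue [ 0.556 -0.345  0.024] -40.35580612832062 0.02255650195256489
black [ 0.2725 -0.3277  0.024 ] 139.5683673776299 0.010538996065885488
t 1.6 cur [ 0.435 -0.362  0.161] yaw 45.6 q6 -0.12 -> yaw 45.6 q6 5deg; turn z total -0.000; then shift x 0.11 y -0.05 z 3.96
```

```bash
python3 -m crank '.11 -.05 .8 0 0 0; 0 0 .8 0 0 0; 0 0 .8 0 0 0; 0 0 .7 0 0 0; 0 0 .5 0 0 0' && python3 -m crank '0 0 .25 0 0 0; 0 0 .11 0 0 0; 0 0 0 0 0 0; 0 0 0 0 0 0; 0 0 0 0 0 0' && python3 -m crank '0 0 0 0 0 0; 0 0 0 0 0 0; 0 0 0 0 0 0; 0 0 0 0 0 0; 0 0 0 0 0 0' -1 45 && python3 -m crank '0 0 0 0 0 0; 0 0 0 0 0 0; 0 0 0 0 0 0; 0 0 0 0 0 0; 0 0 0 0 0 0'
```

```text
t: 2.15
tcp_pos: [0.4363, -0.3567, 0.0154]
tool_rot: [0.922, 0.387, -0.0, -0.001]
force: [-0.1, 0.1, -0.5]
finger_gap: 0.994
gripper_force: 0.0
t: 2.65
tcp_pos: [0.4377, -0.3568, 0.0036]
tool_rot: [0.922, 0.388, 0.0, 0.001]
force: [0.2, -0.7, 0.4]
finger_gap: 1.0
gripper_force: 0.0
t: 3.15
tcp_pos: [0.4373, -0.3563, 0.0029]
tool_rot: [0.922, 0.388, 0.0, 0.0]
force: [-0.8, 1.0, 4.0]
finger_gap: 0.437
gripper_force: 47.0
t: 3.65
tcp_pos: [0.4373, -0.3563, 0.0029]
tool_rot: [0.922, 0.388, 0.0, 0.0]
force: [-0.1, -0.0, 6.3]
finger_gap: 0.432
gripper_force: 47.1
```

```bash
python3 -m crank '0 0 -.3 0 0 0; 0 0 -.6 0 0 0; 0 0 -.6 0 0 0; 0 0 -.6 0 0 0; 0 0 0 0 0 0' && python3 - <<'E'
from h import *
s=load('top0')
def med(u,v,r): return np.median([world(s,a,b)[2] for a in range(int(u)-r,int(u)+r+1) for b in range(int(v)-r,int(v)+r+1)])
W={}
for n,p in {'blue':(207,165),'white':(405,205),'red':(170,370),'green':(370,403)}.items(): print(n,med(*crop(265,140,p),6).round(4))
for p in [(250,150),(385,215),(300,262),(260,240),(380,150)]: print('mat',med(*p,5).round(4))
c=np.array([.5194,-.0079]);a=np.radians(-11.6);X=np.array([np.cos(a),np.sin(a)]);Y=np.array([-X[1],X[0]])
for n,i,j in [('blue',1,1),('white',1,-1),('red',-1,1),('green',-1,-1)]: W[n]=c+.049*i*X+.047*j*Y; print(n,W[n].round(4))
y=np.radians(78.4); t=W['green']-.012*np.array([np.cos(y),np.sin(y)]); go(*t,.075,78.4,False)
E
```

```text
t: 4.15
tcp_pos: [0.4386, -0.3578, 0.0895]
tool_rot: [0.922, 0.388, 0.001, 0.003]
force: [0.5, 0.5, -2.3]
finger_gap: 0.433
gripper_force: 46.3
blue 0.009
white 0.0089
red 0.0091
green 0.0096
mat 0.0023
mat 0.0019
mat 0.0022
mat 0.0019
mat 0.0022
blue [0.5768 0.0283]
white [ 0.5579 -0.0638]
red [0.4809 0.048 ]
green [ 0.462  -0.0441]
t 4.2 cur [ 0.439 -0.358  0.089] yaw 45.7 q6 -0.11 -> yaw 78.4 q6 5deg; turn z total -0.364; then shift x 7.50 y -1.01 z 0.36
```

```bash
python3 -m crank '0 0 0 0 0 -.091; 0 0 0 0 0 -.091; 0 0 0 0 0 -.091; 0 0 0 0 0 -.091; .6 -.1 0 0 0 0' && python3 -m crank '.9 -.1 0 0 0 0; .9 -.1 0 0 0 0; .9 -.15 0 0 0 0; .9 -.15 0 0 0 0; .9 -.15 0 0 0 0' && python3 -m crank '.9 -.15 0 0 0 0; .9 -.11 0 0 0 0; .6 0 0 0 0 0; 0 0 .36 0 0 0; 0 0 0 0 0 0' && python3 -c "
from h import *
go(.4596,-.0559,.011,78.4,False)"
```

```text
t: 4.65
tcp_pos: [0.4387, -0.3348, 0.0857]
tool_rot: [0.775, 0.632, -0.0, 0.002]
force: [-0.1, 0.1, -2.8]
finger_gap: 0.433
gripper_force: 46.3
t: 5.15
tcp_pos: [0.448, -0.1487, 0.0856]
tool_rot: [0.775, 0.632, -0.0, -0.001]
force: [0.3, 0.6, -1.5]
finger_gap: 0.439
gripper_force: 46.3
t: 5.65
tcp_pos: [0.4565, -0.0528, 0.0705]
tool_rot: [0.774, 0.633, -0.001, -0.002]
force: [-0.2, 0.7, -2.5]
finger_gap: 0.434
gripper_force: 46.1
t 5.7 cur [ 0.456 -0.053  0.071] yaw 78.5 q6 -0.16 -> yaw 78.4 q6 5deg; turn z total 0.002; then shift x -0.06 y 0.09 z 1.49
```

```bash
python3 -m crank '-.06 .09 .4 0 0 0; 0 0 .4 0 0 0; 0 0 .3 0 0 0; 0 0 .2 0 0 0; 0 0 .1 0 0 0' && python3 -m crank '0 0 .06 0 0 0; 0 0 .03 0 0 0; 0 0 0 0 0 0; 0 0 0 0 0 0; 0 0 0 0 0 0' && python3 -m crank '0 0 .02 0 0 0; 0 0 0 0 0 0; 0 0 0 0 0 0; 0 0 0 0 0 0; 0 0 0 0 0 0'
```

```text
t: 6.15
tcp_pos: [0.4603, -0.0574, 0.0153]
tool_rot: [0.775, 0.632, -0.0, -0.001]
force: [-0.0, -0.3, -1.6]
finger_gap: 0.435
gripper_force: 46.3
t: 6.65
tcp_pos: [0.461, -0.0573, 0.0128]
tool_rot: [0.775, 0.632, 0.0, 0.0]
force: [0.6, 0.3, -1.9]
finger_gap: 0.433
gripper_force: 46.3
t: 7.15
tcp_pos: [0.4608, -0.0573, 0.0117]
tool_rot: [0.775, 0.632, 0.0, -0.0]
force: [0.3, -0.5, -2.0]
finger_gap: 0.437
gripper_force: 46.3
```

```bash
python3 -m crank '0 0 .02 0 0 0; 0 0 0 0 0 0; 0 0 0 0 0 0; 0 0 0 0 0 0; 0 0 0 0 0 0' && python3 -m crank '0 0 .02 0 0 0; 0 0 0 0 0 0; 0 0 0 0 0 0; 0 0 0 0 0 0; 0 0 0 0 0 0'
```

```text
t: 7.65
tcp_pos: [0.4608, -0.0573, 0.0109]
tool_rot: [0.775, 0.632, 0.0, -0.0]
force: [-1.0, 0.4, -2.3]
finger_gap: 0.437
gripper_force: 46.3
t: 8.15
tcp_pos: [0.4608, -0.0573, 0.0101]
tool_rot: [0.775, 0.632, 0.0, -0.0]
force: [0.5, 0.5, -2.2]
finger_gap: 0.435
gripper_force: 46.3
```

```bash
for i in 1; do python3 -m crank '0 0 .015 0 0 0; 0 0 0 0 0 0; 0 0 0 0 0 0; 0 0 0 0 0 0; 0 0 0 0 0 0'; done; python3 -m crank '0 0 .015 0 0 0; 0 0 0 0 0 0; 0 0 0 0 0 0; 0 0 0 0 0 0; 0 0 0 0 0 0'
```

```text
t: 8.65
tcp_pos: [0.4609, -0.0573, 0.0099]
tool_rot: [0.775, 0.632, 0.0, 0.0]
force: [-0.5, -0.5, 5.8]
finger_gap: 0.433
gripper_force: 47.1
t: 9.15
tcp_pos: [0.4609, -0.0573, 0.0099]
tool_rot: [0.775, 0.632, 0.0, 0.0]
force: [-1.1, 0.9, 11.3]
finger_gap: 0.432
gripper_force: 48.0
```

```bash
python3 -m crank '0 0 0 0 0 0; 0 0 0 0 0 0; 0 0 0 0 0 0; 0 0 0 0 0 0; 0 0 0 0 0 0' .35 && python3 -m crank '0 0 -.4 0 0 0; 0 0 -.8 0 0 0; 0 0 -.9 0 0 0; 0 0 -.9 0 0 0; 0 0 0 0 0 0' && python3 - <<'E'
from h import *
snap('wrist','w2')
go(.5557,-.3443,.13,-42,True)
E
```

```text
t: 9.65
tcp_pos: [0.4608, -0.0572, 0.0087]
tool_rot: [0.775, 0.632, -0.0, -0.0]
force: [-0.3, 0.6, 0.8]
finger_gap: 0.675
gripper_force: 0.0
t: 10.15
tcp_pos: [0.4635, -0.0581, 0.1327]
tool_rot: [0.775, 0.632, 0.002, 0.004]
force: [0.2, 0.8, 0.5]
finger_gap: 0.678
gripper_force: 0.0
t 10.2 cur [ 0.462 -0.058  0.131] yaw 78.4 q6 -0.16 -> yaw 138.0 q6 -80deg; turn z total -0.662; then shift x -6.53 y -3.76 z 0.02
```

View pics/w2.png

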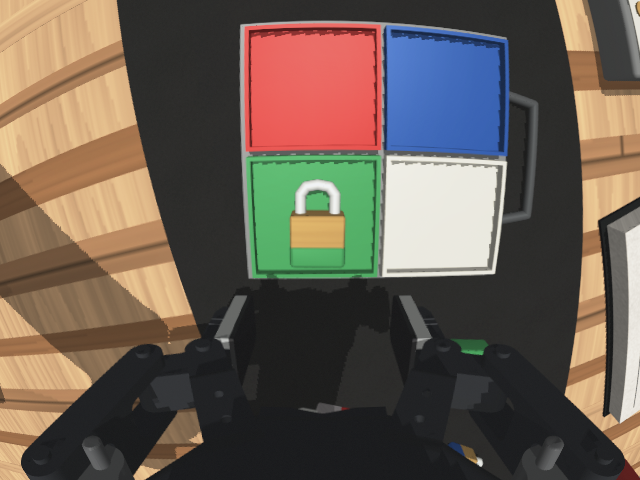

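Green lies in its tray, bumper end at about row 268, with the tray's inner edge at about row 272. I'll check that margin numerically.

```bash
python3 - <<'E'
from h import *
s=load('w2')
for n,p,z in [('bump end',(318,267),.031),('bump bottom?',(318,267),.010),('shackle',(318,181),.025),('wall near inner top',(315,275),.018),('wall far',(315,160),.018),('wall left',(250,215),.018),('wall right',(379,215),.018),('boundary',(318,247),.031)]: print(n,wworld(s,*p,z).round(4))
a=np.radians(78.4);e=np.array([np.cos(a),np.sin(a)])
print('expected bumper end',np.array([.4608,-.0573])-.019*e,'inner wall',np.array([.462,-.0441])-.042*e)
E
```

```text
bump end [ 0.4591 -0.0759  0.031 ]
bump bottom? [ 0.4575 -0.0837  0.01  ]
shackle [ 0.4712 -0.0175  0.025 ]
wall near inner top [ 0.4546 -0.0865  0.018 ]
wall far [ 0.4719 -0.0036  0.018 ]
wall left [ 0.4184 -0.0322  0.018 ]
wall right [ 0.5088 -0.0509  0.018 ]
boundary [ 0.4621 -0.0615  0.031 ]
expected bumper end [ 0.45697952 -0.07591193] inner wall [ 0.45355473 -0.08524216]
```

```bash
python3 -m crank '0 0 0 0 0 -.094; 0 0 0 0 0 -.094; 0 0 0 0 0 -.094; 0 0 0 0 0 -.094; 0 0 0 0 0 -.094' 1 && python3 -m crank '0 0 0 0 0 -.094; 0 0 0 0 0 -.094; -.65 -.38 0 0 0 0; -.93 -.53 0 0 0 0; -.93 -.53 0 0 0 0' && python3 -m crank '-.93 -.53 0 0 0 0; -.93 -.53 0 0 0 0; -.93 -.53 0 0 0 0; -.8 -.46 0 0 0 0; -.4 -.25 0 0 0 0' && python3 -m crank '0 0 0 0 0 0; 0 0 0 0 0 0; 0 0 0 0 0 0; 0 0 0 0 0 0; 0 0 0 0 0 0' && python3 -c "
from h import *
snap('wrist','w3')
go(.5557,-.3443,.003,-42,True)"
```

```text
t: 10.7
tcp_pos: [0.4597, -0.0569, 0.1274]
tool_rot: [0.492, 0.871, -0.0, -0.002]
force: [0.4, 0.4, 0.5]
finger_gap: 1.003
gripper_force: 0.0
t: 11.2
tcp_pos: [0.4955, -0.1677, 0.1273]
tool_rot: [0.361, 0.933, 0.0, -0.002]
force: [1.1, -0.3, -0.5]
finger_gap: 1.003
gripper_force: 0.0
t: 11.7
tcp_pos: [0.5524, -0.3463, 0.1268]
tool_rot: [0.362, 0.932, -0.0, -0.0]
force: [0.0, -0.3, -0.0]
finger_gap: 0.999
gripper_force: 0.0
t: 12.2
tcp_pos: [0.5521, -0.3417, 0.1289]
tool_rot: [0.361, 0.933, 0.0, -0.0]
force: [0.3, -0.1, 0.1]
finger_gap: 0.999
gripper_force: 0.0
t 12.2 cur [ 0.552 -0.342  0.129] yaw 137.7 q6 -1.56 -> yaw 138.0 q6 -80deg; turn z total -0.003; then shift x -0.10 y 0.02 z 3.15
```

View pics/w3.png

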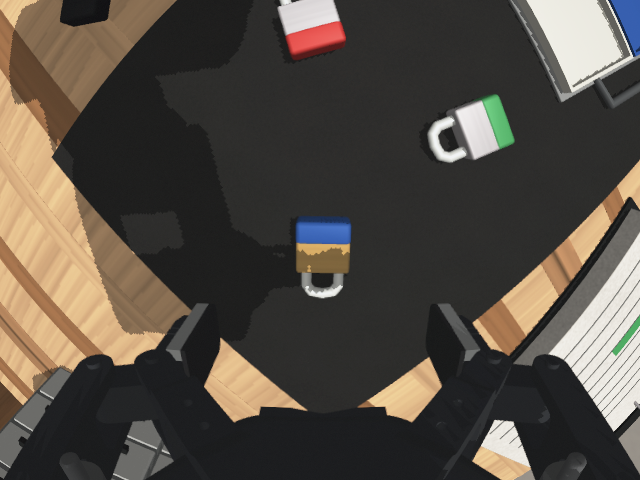

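The wrist view shows the blue brass padlock upright at (323,258), between the open fingers and aligned with the tool, with nothing within finger reach. I'm descending and gripping.

```bash
python3 - <<'E'
from h import *
s=load('w3');print(wworld(s,323,243,.024))
E
python3 -m crank '-.1 0 .8 0 0 0; 0 0 .8 0 0 0; 0 0 .8 0 0 0; 0 0 .5 0 0 0; 0 0 .2 0 0 0' && python3 -m crank '0 0 .05 0 0 0; 0 0 0 0 0 0; 0 0 0 0 0 0; 0 0 0 0 0 0; 0 0 0 0 0 0' && python3 -m crank '0 0 0 0 0 0; 0 0 0 0 0 0; 0 0 0 0 0 0; 0 0 0 0 0 0; 0 0 0 0 0 0' -1 45 && python3 -m crank '0 0 0 0 0 0; 0 0 0 0 0 0; 0 0 0 0 0 0; 0 0 0 0 0 0; 0 0 0 0 0 0'
```

```text
[ 0.55493943 -0.34271339  0.024     ]
t: 12.75
tcp_pos: [0.554, -0.3442, 0.0026]
tool_rot: [0.361, 0.933, 0.001, -0.002]
force: [-0.3, 0.5, -0.0]
finger_gap: 1.004
gripper_force: 0.0
t: 13.25
tcp_pos: [0.5556, -0.3461, 0.0039]
tool_rot: [0.361, 0.932, -0.0, 0.001]
force: [0.3, -0.2, 0.6]
finger_gap: 1.001
gripper_force: 0.0
t: 13.75
tcp_pos: [0.5554, -0.3458, 0.0031]
tool_rot: [0.361, 0.932, -0.0, 0.0]
force: [0.5, 0.5, 2.7]
finger_gap: 0.437
gripper_force: 47.3
t: 14.25
tcp_pos: [0.5554, -0.3459, 0.0032]
tool_rot: [0.361, 0.932, -0.0, 0.0]
force: [0.3, 1.0, 3.5]
finger_gap: 0.432
gripper_force: 47.3
```

```bash
python3 -m crank '0 0 -.3 0 0 0; 0 0 -.6 0 0 0; 0 0 -.6 0 0 0; 0 0 -.6 0 0 0; 0 0 0 0 0 .09' && python3 -m crank '0 0 0 0 0 .094; 0 0 0 0 0 .094; 0 0 0 0 0 .094; 0 0 0 0 0 .094; 0 0 0 0 0 .094' && python3 -m crank '0 0 0 0 0 .094; 0 0 0 0 0 0; 0 0 0 0 0 0; 0 0 0 0 0 0; 0 0 0 0 0 0'; python3 -c "
from h import *
go(.5792,.0399,.07,78.4,False)"
```

```text
t: 14.75
tcp_pos: [0.5568, -0.347, 0.0907]
tool_rot: [0.428, 0.904, -0.001, 0.003]
force: [0.2, -0.9, -1.7]
finger_gap: 0.437
gripper_force: 46.9
t: 15.25
tcp_pos: [0.5545, -0.3451, 0.0867]
tool_rot: [0.726, 0.688, -0.0, -0.001]
force: [-0.8, -0.0, -2.3]
finger_gap: 0.436
gripper_force: 47.0
t: 15.75
tcp_pos: [0.5551, -0.3456, 0.0869]
tool_rot: [0.772, 0.635, -0.0, -0.0]
force: [-0.1, 0.8, -2.1]
finger_gap: 0.434
gripper_force: 46.9
t 15.8 cur [ 0.555 -0.346  0.087] yaw 78.9 q6 -0.53 -> yaw 78.4 q6 16deg; turn z total 0.005; then shift x 9.56 y -1.35 z 0.42
```

```bash
python3 -m crank '.5 0 0 0 0 .005; .9 -.1 0 0 0 0; .9 -.15 0 0 0 0; .9 -.15 0 0 0 0; .9 -.15 0 0 0 0' && python3 -m crank '.9 -.15 0 0 0 0; .9 -.15 0 0 0 0; .9 -.15 0 0 0 0; .9 -.15 0 0 0 0; .9 -.1 0 0 0 0' && python3 -m crank '.6 -.1 0 0 0 0; .36 0 0 0 0 0; 0 0 .4 0 0 0; 0 0 0 0 0 0; 0 0 0 0 0 0' && python3 -c "
from h import *
go(.5792,.0399,.012,78.4,False)"
```

```text
t: 16.25
tcp_pos: [0.5666, -0.1794, 0.087]
tool_rot: [0.775, 0.632, 0.0, 0.0]
force: [-0.4, -0.4, -1.1]
finger_gap: 0.439
gripper_force: 46.9
t: 16.75
tcp_pos: [0.5754, 0.0028, 0.0871]
tool_rot: [0.775, 0.632, -0.0, -0.0]
force: [0.6, 0.0, -2.0]
finger_gap: 0.434
gripper_force: 46.9
t: 17.25
tcp_pos: [0.5793, 0.0392, 0.0708]
tool_rot: [0.775, 0.631, -0.0, -0.0]
force: [0.1, 0.4, -1.4]
finger_gap: 0.432
gripper_force: 46.8
t 17.2 cur [0.579 0.039 0.071] yaw 78.3 q6 0.08 -> yaw 78.4 q6 16deg; turn z total -0.001; then shift x 0.02 y -0.01 z 1.47
```

```bash
python3 -m crank '0 0 .4 0 0 0; 0 0 .4 0 0 0; 0 0 .3 0 0 0; 0 0 .2 0 0 0; 0 0 .1 0 0 0' && python3 -m crank '0 0 .06 0 0 0; 0 0 0 0 0 0; 0 0 0 0 0 0; 0 0 .02 0 0 0; 0 0 0 0 0 0' && python3 -m crank '0 0 .02 0 0 0; 0 0 0 0 0 0; 0 0 0 0 0 0; 0 0 0 0 0 0; 0 0 0 0 0 0'
```

```text
t: 17.75
tcp_pos: [0.5793, 0.0394, 0.0143]
tool_rot: [0.775, 0.631, -0.0, -0.0]
force: [0.0, 0.0, -2.1]
finger_gap: 0.433
gripper_force: 46.9
t: 18.25
tcp_pos: [0.5796, 0.0398, 0.012]
tool_rot: [0.775, 0.632, 0.0, 0.0]
force: [-1.0, -0.3, -2.2]
finger_gap: 0.437
gripper_force: 46.9
t: 18.75
tcp_pos: [0.5794, 0.0398, 0.0109]
tool_rot: [0.775, 0.632, 0.0, 0.0]
force: [-0.3, -0.9, -1.4]
finger_gap: 0.432
gripper_force: 46.9
```

```bash
python3 -m crank '0 0 .015 0 0 0; 0 0 0 0 0 0; 0 0 0 0 0 0; 0 0 .01 0 0 0; 0 0 0 0 0 0' && python3 -m crank '0 0 .01 0 0 0; 0 0 0 0 0 0; 0 0 0 0 0 0; 0 0 0 0 0 0; 0 0 0 0 0 0'
```

```text
t: 19.25
tcp_pos: [0.5795, 0.0398, 0.0102]
tool_rot: [0.775, 0.632, 0.0, 0.0]
force: [-1.2, 0.1, 0.9]
finger_gap: 0.431
gripper_force: 47.1
t: 19.75
tcp_pos: [0.5794, 0.0398, 0.0101]
tool_rot: [0.775, 0.632, 0.0, 0.0]
force: [-1.7, -1.3, 5.8]
finger_gap: 0.433
gripper_force: 47.7
```

```bash
python3 -m crank '0 0 0 0 0 0; 0 0 0 0 0 0; 0 0 0 0 0 0; 0 0 0 0 0 0; 0 0 0 0 0 0' .35 && python3 -m crank '0 0 -.4 0 0 0; 0 0 -.8 0 0 0; 0 0 -.9 0 0 0; 0 0 -.8 0 0 0; 0 0 0 0 0 0' && python3 - <<'E'
from h import *
go(.5439,.3515,.13,50.1,True)
E
```

```text
t: 20.25
tcp_pos: [0.5794, 0.0398, 0.0094]
tool_rot: [0.775, 0.632, -0.0, -0.0]
force: [-0.8, -0.3, 0.1]
finger_gap: 0.679
gripper_force: 0.0
t: 20.75
tcp_pos: [0.5827, 0.0395, 0.13]
tool_rot: [0.775, 0.632, 0.003, 0.004]
force: [1.7, -0.0, 0.6]
finger_gap: 0.673
gripper_force: 0.0
t 20.8 cur [0.583 0.039 0.13 ] yaw 78.3 q6 0.08 -> yaw 50.1 q6 73deg; turn z total 0.314; then shift x 5.36 y -5.75 z 0.00
```

```bash
python3 -m crank '0 0 0 0 0 .078; 0 0 0 0 0 .078; 0 0 0 0 0 .079; 0 0 0 0 0 .079; .4 -.4 0 0 0 0' 1 && python3 -m crank '.8 -.85 0 0 0 0; .8 -.85 0 0 0 0; .8 -.85 0 0 0 0; .8 -.85 0 0 0 0; .8 -.85 0 0 0 0' && python3 -m crank '.6 -.7 0 0 0 0; .36 -.4 0 0 0 0; 0 0 0 0 0 0; 0 0 0 0 0 0; 0 0 0 0 0 0' && python3 -c "
from h import *
snap('wrist','w4')
go(.5439,.3515,.003,50.1,True)"
```

```text
t: 21.25
tcp_pos: [0.5776, 0.0605, 0.1247]
tool_rot: [0.907, 0.421, -0.0, 0.0]
force: [0.3, 0.1, -1.1]
finger_gap: 1.001
gripper_force: 0.0
t: 21.75
tcp_pos: [0.5487, 0.2957, 0.1245]
tool_rot: [0.906, 0.423, -0.001, -0.0]
force: [0.1, -0.2, -0.4]
finger_gap: 0.998
gripper_force: 0.0
t: 22.25
tcp_pos: [0.5404, 0.3505, 0.1249]
tool_rot: [0.906, 0.423, -0.001, 0.0]
force: [-0.9, 0.0, -0.7]
finger_gap: 1.0
gripper_force: 0.0
t 22.3 cur [0.541 0.35  0.125] yaw 50.0 q6 1.10 -> yaw 50.1 q6 73deg; turn z total -0.001; then shift x 0.07 y 0.04 z 3.05
```

View pics/w4.png

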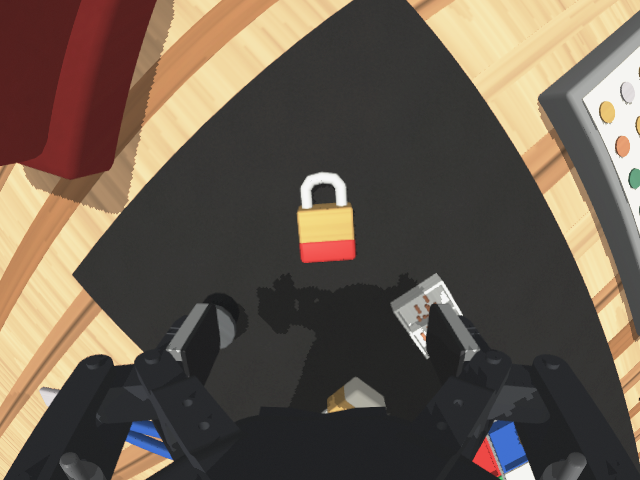

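Brass red at (327,228) is confirmed between the fingers. The can and the book are clear of the fingers.

```bash
python3 - <<'E'
from h import *
s=load('w4');B=wworld(s,327.5,241,.024);F=wworld(s,325,208,.024);d=F-B;print(B,F,np.degrees(np.arctan2(d[1],d[0])),np.linalg.norm(d))
g=B+d/np.linalg.norm(d)*.002
go(g[0],g[1],.003,52)
E
```

```text
[0.54512236 0.34875737 0.024     ] [0.55853866 0.36753158 0.024     ] 54.449900680130945 0.023075271589099562
t 22.3 cur [0.541 0.35  0.125] yaw 50.0 q6 1.10 -> yaw 52.0 q6 71deg; turn z total -0.022; then shift x 0.09 y 0.11 z 3.05
```

```bash
python3 -m crank '0 0 0 0 0 -.03; .09 .1 .8 0 0 0; 0 0 .8 0 0 0; 0 0 .8 0 0 0; 0 0 .5 0 0 0' && python3 -m crank '0 0 .16 0 0 0; 0 0 0 0 0 0; 0 0 0 0 0 0; 0 0 0 0 0 0; 0 0 0 0 0 0' && python3 -m crank '0 0 0 0 0 0; 0 0 0 0 0 0; 0 0 0 0 0 0; 0 0 0 0 0 0; 0 0 0 0 0 0' -1 45 && python3 -m crank '0 0 0 0 0 0; 0 0 0 0 0 0; 0 0 0 0 0 0; 0 0 0 0 0 0; 0 0 0 0 0 0'; python3 -c "
from h import *
go(.5439,.3515,.003,52,True)"
```

```text
t: 22.8
tcp_pos: [0.5453, 0.3501, 0.0072]
tool_rot: [0.896, 0.443, -0.002, -0.0]
force: [-0.1, -0.5, -0.4]
finger_gap: 1.007
gripper_force: 0.0
t: 23.3
tcp_pos: [0.5469, 0.3526, 0.0046]
tool_rot: [0.896, 0.444, 0.001, 0.0]
force: [-0.3, 0.2, -0.3]
finger_gap: 1.002
gripper_force: 0.0
t: 23.8
tcp_pos: [0.5463, 0.3524, 0.0035]
tool_rot: [0.896, 0.444, 0.0, 0.0]
force: [0.2, 0.3, 3.2]
finger_gap: 0.434
gripper_force: 47.0
t: 24.3
tcp_pos: [0.5463, 0.3524, 0.0035]
tool_rot: [0.896, 0.444, 0.0, -0.0]
force: [-1.4, 0.3, 5.1]
finger_gap: 0.436
gripper_force: 47.2
t 24.3 cur [0.546 0.352 0.003] yaw 52.8 q6 1.05 -> yaw 52.0 q6 71deg; turn z total 0.009; then shift x -0.05 y -0.03 z 0.01
```

```bash
python3 -m crank '0 0 -.3 0 0 0; 0 0 -.6 0 0 0; 0 0 -.6 0 0 0; 0 0 -.6 0 0 -.09; 0 0 0 0 0 -.09' && python3 -m crank '0 0 0 0 0 -.09; 0 0 0 0 0 -.014; 0 0 0 0 0 0; 0 0 0 0 0 0; 0 0 0 0 0 0'; python3 -c "
from h import *
go(.4788,.0377,.07,78.4,False)"
```

```text
t: 24.8
tcp_pos: [0.5477, 0.353, 0.0906]
tool_rot: [0.823, 0.569, 0.003, 0.001]
force: [0.6, 1.2, -1.2]
finger_gap: 0.434
gripper_force: 46.5
t: 25.3
tcp_pos: [0.5457, 0.3521, 0.0867]
tool_rot: [0.776, 0.631, -0.0, -0.0]
force: [-0.3, 0.0, -1.4]
finger_gap: 0.434
gripper_force: 46.5
t 25.3 cur [0.546 0.352 0.087] yaw 78.3 q6 0.61 -> yaw 78.4 q6 16deg; turn z total -0.001; then shift x -8.04 y -0.06 z 0.42
```

```bash
python3 -m crank '-.5 0 0 0 0 0; -.9 0 0 0 0 0; -.9 0 0 0 0 0; -.9 0 0 0 0 0; -.9 0 0 0 0 0' && python3 -m crank '-.9 0 0 0 0 0; -.9 -.06 0 0 0 0; -.9 0 0 0 0 0; -.9 0 0 0 0 0; -.34 0 0 0 0 0' && python3 -m crank '0 0 .4 0 0 0; 0 0 0 0 0 0; 0 0 0 0 0 0; 0 0 0 0 0 0; 0 0 0 0 0 0' && python3 -c "
from h import *
go(.4788,.0377,.0125,78.4,False)"
```

```text
t: 25.8
tcp_pos: [0.5125, 0.1905, 0.0871]
tool_rot: [0.775, 0.631, 0.0, 0.0]
force: [1.1, -0.4, -1.4]
finger_gap: 0.437
gripper_force: 46.5
t: 26.3
tcp_pos: [0.4782, 0.0353, 0.0872]
tool_rot: [0.776, 0.63, -0.0, 0.0]
force: [-0.4, 0.2, -1.1]
finger_gap: 0.435
gripper_force: 46.5
t: 26.8
tcp_pos: [0.479, 0.0383, 0.0715]
tool_rot: [0.775, 0.632, 0.0, 0.0]
force: [0.5, -0.5, -1.0]
finger_gap: 0.432
gripper_force: 46.5
t 26.8 cur [0.479 0.038 0.072] yaw 78.4 q6 0.05 -> yaw 78.4 q6 16deg; turn z total -0.000; then shift x -0.02 y -0.00 z 1.48
```

```bash
python3 -m crank '0 0 .4 0 0 0; 0 0 .4 0 0 0; 0 0 .3 0 0 0; 0 0 .2 0 0 0; 0 0 .1 0 0 0' && python3 -m crank '0 0 .06 0 0 0; 0 0 0 0 0 0; 0 0 0 0 0 0; 0 0 .02 0 0 0; 0 0 0 0 0 0' && python3 -m crank '0 0 .02 0 0 0; 0 0 0 0 0 0; 0 0 0 0 0 0; 0 0 0.01 0 0 0; 0 0 0 0 0 0' && python3 -m crank '0 0 .01 0 0 0; 0 0 0 0 0 0; 0 0 0 0 0 0; 0 0 0 0 0 0; 0 0 0 0 0 0'
```

```text
t: 27.3
tcp_pos: [0.4785, 0.038, 0.0145]
tool_rot: [0.775, 0.632, -0.0, -0.0]
force: [0.6, -0.4, -1.3]
finger_gap: 0.434
gripper_force: 46.6
t: 27.8
tcp_pos: [0.4788, 0.0377, 0.0121]
tool_rot: [0.775, 0.632, 0.0, 0.0]
force: [-0.7, -0.4, -0.8]
finger_gap: 0.437
gripper_force: 46.6
t: 28.3
tcp_pos: [0.4786, 0.0378, 0.0107]
tool_rot: [0.775, 0.632, -0.0, -0.0]
force: [0.6, -0.1, -1.7]
finger_gap: 0.431
gripper_force: 46.6
t: 28.8
tcp_pos: [0.4786, 0.0378, 0.0104]
tool_rot: [0.775, 0.632, 0.0, 0.0]
force: [0.1, 0.2, 1.6]
finger_gap: 0.434
gripper_force: 46.8
```

```bash
python3 -m crank '0 0 .005 0 0 0; 0 0 0 0 0 0; 0 0 0 0 0 0; 0 0 0 0 0 0; 0 0 0 0 0 0' && python3 -m crank '0 0 0 0 0 0; 0 0 0 0 0 0; 0 0 0 0 0 0; 0 0 0 0 0 0; 0 0 0 0 0 0' .35 && python3 -m crank '0 0 -.4 0 0 0; 0 0 -.8 0 0 0; 0 0 -.9 0 0 0; 0 0 -.8 0 0 0; 0 0 0 0 0 0' && python3 - <<'E'
from h import *
go(.4658,.2127,.13,-173.2,True)
E
```

```text
t: 29.3
tcp_pos: [0.4786, 0.0378, 0.0104]
tool_rot: [0.775, 0.632, 0.0, 0.0]
force: [-1.5, 0.2, 5.4]
finger_gap: 0.439
gripper_force: 47.3
t: 29.8
tcp_pos: [0.4786, 0.0378, 0.01]
tool_rot: [0.775, 0.632, -0.0, -0.0]
force: [0.2, 0.1, 0.5]
finger_gap: 0.671
gripper_force: 0.0
t: 30.3
tcp_pos: [0.4813, 0.0375, 0.1297]
tool_rot: [0.775, 0.632, 0.003, 0.003]
force: [0.4, 1.1, -0.4]
finger_gap: 0.672
gripper_force: 0.0
t 30.3 cur [0.481 0.037 0.13 ] yaw 78.4 q6 0.05 -> yaw -173.2 q6 -72deg; turn z total -1.205; then shift x -0.13 y 4.40 z -0.01
```

```bash
python3 -m crank '0 0 0 0 0 .09; 0 0 0 0 0 .09; 0 0 0 0 0 .09; 0 0 0 0 0 .09; 0 0 0 0 0 .09' 1 && python3 -m crank '0 0 0 0 0 .09; 0 0 0 0 0 .09; 0 0 0 0 0 .09; 0 0 0 0 0 .076; 0 -.6 0 0 0 0' && python3 -m crank '.1 -.9 0 0 0 0; 0 -.9 0 0 0 0; 0 -.9 0 0 0 0; 0 -.7 0 0 0 0; 0 -.4 0 0 0 0' && python3 -m crank '0 0 0 0 0 0; 0 0 0 0 0 0; 0 0 0 0 0 0; 0 0 0 0 0 0; 0 0 0 0 0 0' && python3 -c "
from h import *
snap('wrist','w5')
go(.4658,.2127,.003,6.8,False)"
```

```text
t: 30.8
tcp_pos: [0.4779, 0.0379, 0.1252]
tool_rot: [0.947, 0.321, -0.001, -0.0]
force: [-0.0, 0.7, 0.3]
finger_gap: 1.001
gripper_force: 0.0
t: 31.3
tcp_pos: [0.4763, 0.0602, 0.1252]
tool_rot: [0.998, 0.056, -0.0, 0.0]
force: [0.4, -0.9, 0.3]
finger_gap: 1.001
gripper_force: 0.0
t: 31.8
tcp_pos: [0.4608, 0.2149, 0.125]
tool_rot: [0.998, 0.059, -0.001, -0.0]
force: [0.6, -0.3, 0.1]
finger_gap: 1.001
gripper_force: 0.0
t: 32.3
tcp_pos: [0.4623, 0.2122, 0.1261]
tool_rot: [0.998, 0.058, -0.0, 0.0]
force: [-0.0, 0.2, 0.5]
finger_gap: 0.998
gripper_force: 0.0
t 32.4 cur [0.462 0.212 0.126] yaw 6.6 q6 1.67 -> yaw 6.8 q6 108deg; turn z total -0.002; then shift x 0.09 y 0.00 z 3.08
```

View pics/w5.png

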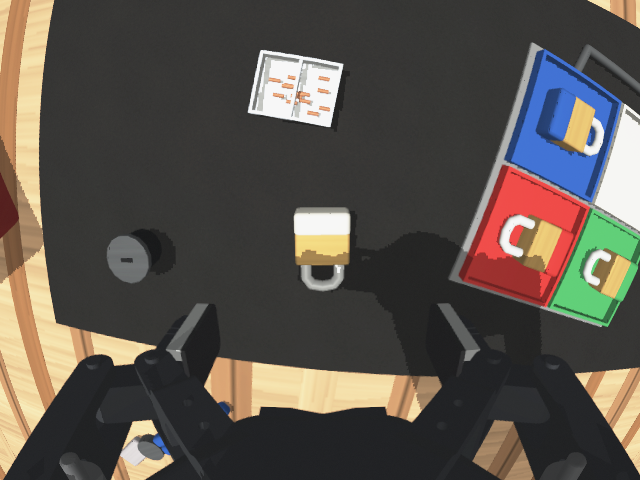

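White brass sits at (322,240), aligned with the tool. Blue, red and green are visible in their own trays on the right. I'm descending and gripping.

```bash
python3 -c "
from h import *
s=load('w5');print(wworld(s,322,235,.024))"
python3 -m crank '.09 0 .8 0 0 0; 0 0 .8 0 0 0; 0 0 .8 0 0 0; 0 0 .5 0 0 0; 0 0 .19 0 0 0' && python3 -m crank '0 0 0 0 0 0; 0 0 0 0 0 0; 0 0 0 0 0 0; 0 0 0 0 0 0; 0 0 0 0 0 0' && python3 -m crank '0 0 0 0 0 0; 0 0 0 0 0 0; 0 0 0 0 0 0; 0 0 0 0 0 0; 0 0 0 0 0 0' -1 45 && python3 -m crank '0 0 0 0 0 0; 0 0 0 0 0 0; 0 0 0 0 0 0; 0 0 0 0 0 0; 0 0 0 0 0 0'
```

```text
[0.46859215 0.21277486 0.024     ]
t: 32.85
tcp_pos: [0.4647, 0.2128, 0.0006]
tool_rot: [0.998, 0.058, -0.002, 0.0]
force: [-1.1, -1.2, 0.5]
finger_gap: 0.998
gripper_force: 0.0
t: 33.35
tcp_pos: [0.4661, 0.2136, 0.0033]
tool_rot: [0.998, 0.058, 0.001, -0.0]
force: [0.6, -0.8, -0.5]
finger_gap: 0.998
gripper_force: 0.0
t: 33.85
tcp_pos: [0.4657, 0.2135, 0.0027]
tool_rot: [0.998, 0.058, 0.0, -0.0]
force: [0.4, -0.5, 3.4]
finger_gap: 0.433
gripper_force: 46.3
t: 34.35
tcp_pos: [0.4657, 0.2135, 0.0027]
tool_rot: [0.998, 0.058, 0.0, -0.0]
force: [-0.5, -0.4, 4.7]
finger_gap: 0.437
gripper_force: 46.5
```

```bash
python3 -m crank '0 0 -.3 0 0 0; 0 0 -.6 0 0 0; 0 0 -.6 0 0 0; 0 0 -.6 0 0 .09; 0 0 0 0 0 .09' && python3 -m crank '0 0 0 0 0 .022; 0 0 0 0 0 0; 0 0 0 0 0 0; 0 0 0 0 0 0; 0 0 0 0 0 0'; python3 -c "
from h import *
go(.5692,-.0661,.07,-11.6,False)"
```

```text
t: 34.85
tcp_pos: [0.4674, 0.2139, 0.0896]
tool_rot: [0.996, -0.086, 0.003, -0.001]
force: [1.0, -0.1, -1.5]
finger_gap: 0.436
gripper_force: 45.8
t: 35.35
tcp_pos: [0.4655, 0.2134, 0.0863]
tool_rot: [0.995, -0.1, -0.0, 0.0]
force: [0.6, 0.3, -1.7]
finger_gap: 0.433
gripper_force: 45.8
t 35.4 cur [0.465 0.213 0.086] yaw -11.5 q6 1.98 -> yaw -11.6 q6 95deg; turn z total 0.002; then shift x 3.95 y 6.32 z 0.41
```

```bash
python3 -m crank '.3 .5 0 0 0 0; .5 .8 0 0 0 0; .5 .8 0 0 0 0; .5 .8 0 0 0 0; .5 .8 0 0 0 0' && python3 -m crank '.5 .8 0 0 0 0; .5 .8 0 0 0 0; .4 .6 0 0 0 0; .25 .42 0 0 0 0; 0 0 .4 0 0 0' && python3 -m crank '0 0 0 0 0 0; 0 0 0 0 0 0; 0 0 0 0 0 0; 0 0 0 0 0 0; 0 0 0 0 0 0' && python3 -c "
from h import *
go(.5692,-.0661,.012,-11.6,False)"
```

```text
t: 35.85
tcp_pos: [0.5266, 0.0488, 0.0863]
tool_rot: [0.995, -0.1, -0.0, -0.0]
force: [-0.1, 0.7, -1.1]
finger_gap: 0.431
gripper_force: 45.7
t: 36.35
tcp_pos: [0.5734, -0.0691, 0.072]
tool_rot: [0.995, -0.101, 0.003, 0.001]
force: [1.2, 0.1, -1.9]
finger_gap: 0.434
gripper_force: 45.8
t: 36.85
tcp_pos: [0.5703, -0.0653, 0.071]
tool_rot: [0.995, -0.1, 0.0, 0.0]
force: [-0.3, -0.2, -0.1]
finger_gap: 0.435
gripper_force: 45.7
t 36.9 cur [ 0.57  -0.065  0.071] yaw -11.4 q6 1.46 -> yaw -11.6 q6 95deg; turn z total 0.002; then shift x -0.02 y 0.03 z 1.48
```

```bash
python3 -m crank '0 0 .4 0 0 0; 0 0 .4 0 0 0; 0 0 .3 0 0 0; 0 0 .2 0 0 0; 0 0 .1 0 0 0' && python3 -m crank '0 0 .06 0 0 0; 0 0 0 0 0 0; 0 0 0 0 0 0; 0 0 .02 0 0 0; 0 0 0 0 0 0' && python3 -m crank '0 0 .02 0 0 0; 0 0 0 0 0 0; 0 0 0 0 0 0; 0 0 0.01 0 0 0; 0 0 0 0 0 0' && python3 -m crank '0 0 .01 0 0 0; 0 0 0 0 0 0; 0 0 0 0 0 0; 0 0 0 0 0 0; 0 0 0 0 0 0'
```

```text
t: 37.35
tcp_pos: [0.5699, -0.0656, 0.0138]
tool_rot: [0.995, -0.1, -0.0, -0.0]
force: [-0.7, 0.4, -1.2]
finger_gap: 0.435
gripper_force: 45.7
t: 37.85
tcp_pos: [0.5703, -0.0658, 0.0116]
tool_rot: [0.995, -0.1, 0.0, 0.0]
force: [-0.1, -0.5, -0.8]
finger_gap: 0.434
gripper_force: 45.7
t: 38.35
tcp_pos: [0.5701, -0.0657, 0.0101]
tool_rot: [0.995, -0.1, -0.0, -0.0]
force: [0.4, 0.2, -1.6]
finger_gap: 0.438
gripper_force: 45.7
t: 38.85
tcp_pos: [0.5702, -0.0657, 0.0098]
tool_rot: [0.995, -0.1, 0.0, 0.0]
force: [-1.0, -0.6, -0.3]
finger_gap: 0.436
gripper_force: 45.8
```

Just touching. One last nudge, then release, retreat and check from the top.

```bash
python3 -m crank '0 0 .01 0 0 0; 0 0 0 0 0 0; 0 0 0 0 0 0; 0 0 0 0 0 0; 0 0 0 0 0 0' && python3 -m crank '0 0 0 0 0 0; 0 0 0 0 0 0; 0 0 0 0 0 0; 0 0 0 0 0 0; 0 0 0 0 0 0' .35 && python3 -m crank '0 0 -.4 0 0 0; 0 0 -.8 0 0 0; 0 0 -.9 0 0 0; 0 0 -.9 0 0 0; 0 0 -.8 0 0 0' && python3 -m crank '0 .9 0 0 0 0; 0 .9 0 0 0 0; 0 .9 0 0 0 0; 0 .9 0 0 0 0; 0 .9 0 0 0 0' && python3 -m crank '0 .9 0 0 0 0; 0 .9 0 0 0 0; 0 .9 0 0 0 0; 0 .9 0 0 0 0; 0 0 0 0 0 0' && python3 - <<'E'
from h import *
snap('top','top1');a=cv2.imread('pics/top1.png')
cv2.imwrite('pics/c1.png',cv2.resize(a[140:255,265:380],None,fx=5,fy=5,interpolation=cv2.INTER_CUBIC))
E
```

```text
t: 39.35
tcp_pos: [0.5702, -0.0657, 0.0097]
tool_rot: [0.995, -0.1, 0.0, 0.0]
force: [-0.7, 1.3, 5.7]
finger_gap: 0.433
gripper_force: 46.4
t: 39.85
tcp_pos: [0.5701, -0.0657, 0.0092]
tool_rot: [0.995, -0.1, -0.0, -0.0]
force: [0.1, 0.3, 0.6]
finger_gap: 0.675
gripper_force: 0.0
t: 40.35
tcp_pos: [0.5702, -0.0657, 0.163]
tool_rot: [0.995, -0.1, 0.0, 0.0]
force: [0.2, -0.1, -0.1]
finger_gap: 0.676
gripper_force: 0.0
t: 40.85
tcp_pos: [0.5338, -0.2434, 0.1613]
tool_rot: [0.995, -0.1, 0.0, -0.0]
force: [0.7, -0.3, 0.3]
finger_gap: 0.676
gripper_force: 0.0
t: 41.35
tcp_pos: [0.5049, -0.3886, 0.1614]
tool_rot: [0.995, -0.102, 0.001, 0.002]
force: [0.6, 0.0, 0.5]
finger_gap: 0.677
gripper_force: 0.0
```

View pics/top1.png

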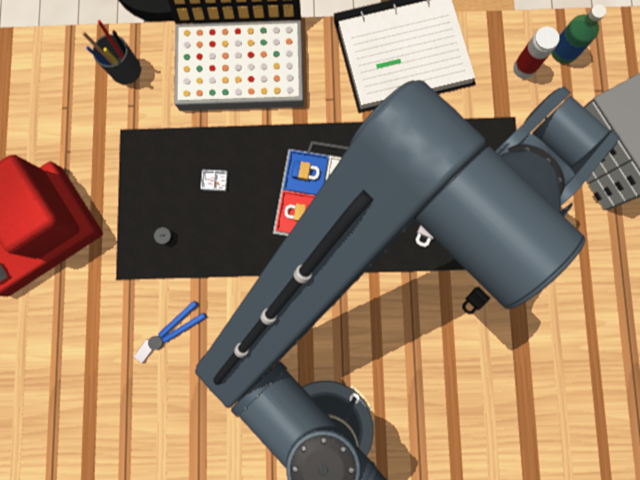

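View pics/c1.png

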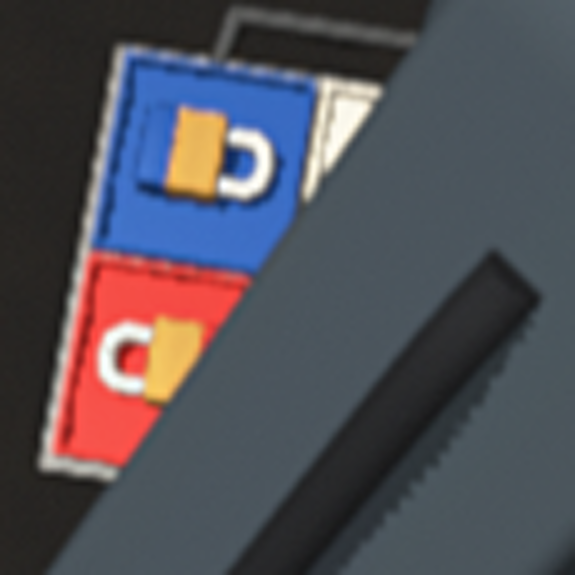

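The arm hides part of the caddy; blue and red look right. I'll move clear and look again.

```bash
python3 -m crank '0 .8 0 0 0 0; -.5 .8 0 0 0 0; -.6 .7 0 0 0 0; -.6 .7 0 0 0 0; -.6 .7 0 0 0 0' && python3 -m crank '-.6 .7 0 0 0 0; -.6 .6 0 0 0 0; -.6 .4 0 0 0 0; -.5 0.2 0 0 0 0; -.3 0 0 0 0 0' && python3 -m crank '0 0 0 0 0 0; 0 0 0 0 0 0; 0 0 0 0 0 0; 0 0 0 0 0 0; 0 0 0 0 0 0' && python3 - <<'E'
from h import *
snap('top','top2');a=cv2.imread('pics/top2.png')
cv2.imwrite('pics/c2.png',cv2.resize(a[130:260,265:500],None,fx=3.4,fy=3.4,interpolation=cv2.INTER_CUBIC))
E
```

```text
t: 41.9
tcp_pos: [0.3856, -0.5088, 0.1611]
tool_rot: [0.995, -0.099, -0.0, -0.001]
force: [0.2, 0.3, -0.3]
finger_gap: 0.677
gripper_force: 0.0
t: 42.4
tcp_pos: [0.268, -0.5632, 0.1611]
tool_rot: [0.995, -0.1, -0.0, -0.0]
force: [-0.1, -0.1, -0.1]
finger_gap: 0.67
gripper_force: 0.0
t: 42.9
tcp_pos: [0.2699, -0.5635, 0.1613]
tool_rot: [0.995, -0.099, 0.0, 0.0]
force: [0.4, -0.3, -0.4]
finger_gap: 0.676
gripper_force: 0.0
```

View pics/c2.png

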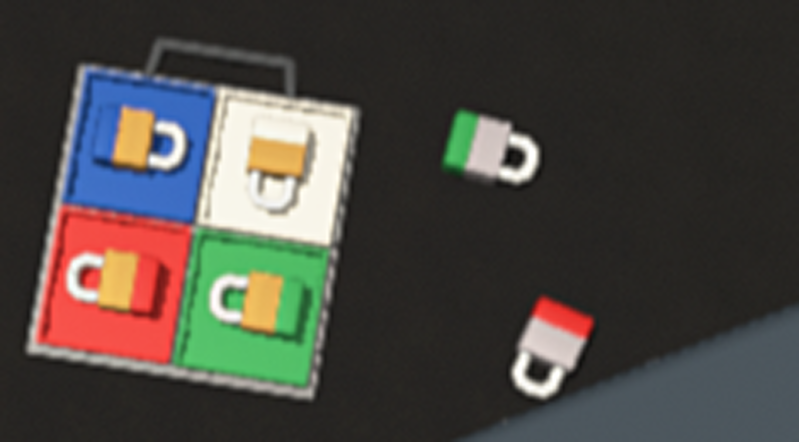

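All four brass padlocks lie flat inside their matching trays: blue (140,135), white (277,165), red (115,280) and green (262,300) in the crop. The steel ones have not moved, so I'm handing in.

```bash
python3 -c "
from station import manip
print(manip.sign_off())"
```

```text
the job is handed in; nothing more can be done
None
```

The job is handed in at about 43 s of the 104 s allowed: all four brass padlocks lie flat in their matching trays, and the two steel padlocks were not touched.

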